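Change the bench suction over from the slot nozzle to the funnel

ROBOT

A 6-joint arm with a two-finger parallel gripper is mounted at the origin on the work surface. World frame = base frame: x ahead of the robot, y to its left, z up, the work surface at z = 0. Lengths are in m, angles in rad, forces in N, time in s.
With the tool pointing down it reaches from about 0.4 to 0.825 m from the base axis. Payload 7 kg.
Tool frame: the origin (TCP) lies at the very end of the fingers, on their centre line; the grasp point (between the pads) lies 19 mm behind it; z points along the fingers, y is the line along which they close (so a half turn about z gives the same grasp; the last joint's range is limited). The gripper opens to 85 mm and grips with 20 to 120 N. Pads are 22 mm wide; open, the fingers measure 114 mm over their backs; the gripper's body (76 mm by 85 mm) begins 54 mm behind the grasp point. The pads swing forward as they close: fully open they stand 13 mm farther back than shut.
Start: joints at [-0.899, 0.359, 0.012, 0, -1.224, -0.288], TCP at [0.253, -0.626, 0.231] pointing down, gripper open.
Joint ranges: [-3.07, 3.07], [-1.43, 2.12], [-1.02, 1.25], [-3.03, 1.67], [-3.05, -0], [-3.03, 3.03]. Speed limits (rad/s): [2.39, 2.39, 3.01, 3.14, 3.14, 3.14].

INTERFACE

Orientations are given as a 3x3 rotation matrix whose columns are the frame's x, y, z axes.
In Python, from rig import get_obs, get_image, camera_info, close_job gives the robot as it stands. The module is installed in compiled form; this text tells all that it offers.
- The arm moves only by the tool servo_tool, never from a script. Its argument "moves" is a list of rows, each a list of 4 numbers: the shift along the tool's x, y, z in mm, then the turn about the tool's z in rad. In form: [[tx, ty, tz, twist], ...]. A call has 1 to 8 rows; each row is the pose to reach, as a shift and turn from the pose commanded when the call began, along the tool's axes at that moment; what a row does not reach only later rows make up. A row lasts 1/8 s, in which the tool goes at most 62.5 mm and 10.7 degrees, less where a joint would pass 70% of its speed; a pose out of reach is approached as far as the arm can. A call with a gripper value outside its range is refused whole. "gripper" is the opening in per cent of the stroke, from 0 (shut) to 100 (fully open), set as the call begins (left out, the last holds). The fingers move at their own pace and stop on an object; the grip force is fixed at half the most. Time passes only in rows, so rows that repeat a pose let the fingers close. It gives the time, the measured TCP pose, the force, the opening and the grip force at its end, in the units of the state.
- get_obs(): the state, without advancing time (a new reading comes with each control period).
- get_image(name): name is "side" or "top"; returns the picture (420x560x3 uint8, blue, green, red); there is no depth.
- camera_info(name): a dict with "fx", "fy", "cx", "cy" (pixels), "distortion" ([k1, k2, p1, p2, k3] as OpenCV has them; the pictures are not rectified), "rvec" (rotation vector, rad) and "tvec" (3), from world to camera coordinates, as OpenCV has them. Camera axes: x right, y down, z forward; pixel columns grow to the right and rows downward; lengths in m; the calibration is good to about 2 mm. A picture is of the moment at which its call begins. camera_info takes no time and is no camera call.
- close_job(): hands the job in; it is judged then, once.
The state is a dict: "time": time; "qpos": joint angles; "qvel": joint speeds; "joint_torque": joint torques, N m; "tool_pos": TCP position; "ee_rot": TCP orientation; "wrist_force": force on the tool from outside, world axes, zero at the start; "wrist_torque": the same for the moment, N m; "grip_width": opening from 0.0 (shut) to 1.0 (fully open); "grip_force": force on a finger pad.
Only numpy, scipy, OpenCV 4.12 (cv2) and the standard library are available. Lean on these libraries where they do the work, as an engineer would, in place of code of your own. Each camera call takes 0.05 s, during which the arm holds its last target. There are 200 camera calls.

TASK

Change the dust suction over from the flat slot nozzle to the round funnel: first turn the funnel's damper handle to fully open, then turn the slot's handle to fully shut, each through the stiff last bit until it is home against its stop, so that the fan always has one open branch. The dampers only stand on the bench, so turn them gently and do not let them shift or twist; leave the capped damper's handle, the cast and the jar alone.

Things in the scene. Friction and masses are not known exactly. Their poses are not given: they have to be found in the camera images.
- plenum: Fixed white suction box, 100 (x) x 540 (y) x 105 mm high, behind the three dampers. Origin: centre of its underside; its -x face looks to the robot and has three ports 170 mm apart in y at the height 62 mm. The dampers stand before the ports with the pivot 145 mm in front (-x) of this origin.
- funnel_unit: Damper unit whose mouth is a round funnel that flares to 92 mm across: cast metal pipe 60 mm across, axis 62 mm high, on a 130 x 104 x 12 mm foot; 3.8 kg, stands loose on the bench and slides if forced. Origin: underside, below the handle's vertical pivot. Its -x axis points out of the mouth (to the robot).
- funnel_peg (a point): Centre of the top (171 mm high) of the upright round peg, 14 mm across, 40 mm tall, on the free end of that unit's steel handle; handle bar top at 132 mm; peg 75 mm from the pivot. The handle turns level. Along the pipe, peg over the mouth = open; across, peg on the unit's +y side = shut; clockwise from above shuts. About 90 degrees of travel.
- funnel_seal (a joint): How far the flap is pressed on its seal: 0.12 = sealed shut, 0 = fully free. It moves only in the last 7 degrees at either end of the handle's travel, where the handle goes stiff (4 N at the peg, 1 N before) up to a hard stop. The stops are set anywhere within 20 degrees either way, differently on each unit: feel for them.
- slot_unit: Damper unit whose mouth is a flat wide box nozzle, 112 mm wide and 34 mm high: cast metal pipe 60 mm across, axis 62 mm high, on a 130 x 104 x 12 mm foot; 3.8 kg, stands loose on the bench and slides if forced. Origin: underside, below the handle's vertical pivot. Its -x axis points out of the mouth (to the robot).
- slot_peg (a point): Centre of the top (171 mm high) of the upright round peg, 14 mm across, 40 mm tall, on the free end of that unit's steel handle; handle bar top at 132 mm; peg 75 mm from the pivot. The handle turns level. Along the pipe, peg over the mouth = open; across, peg on the unit's +y side = shut; clockwise from above shuts. About 90 degrees of travel.
- slot_seal (a joint): How far the flap is pressed on its seal: 0.12 = sealed shut, 0 = fully free. It moves only in the last 7 degrees at either end of the handle's travel, where the handle goes stiff (4 N at the peg, 1 N before) up to a hard stop. The stops are set anywhere within 20 degrees either way, differently on each unit: feel for them.
- capped_unit: Damper unit whose mouth is a round blank cap, 76 mm across (this branch is not in use): cast metal pipe 60 mm across, axis 62 mm high, on a 130 x 104 x 12 mm foot; 3.8 kg, stands loose on the bench and slides if forced. Origin: underside, below the handle's vertical pivot. Its -x axis points out of the mouth (to the robot).
- capped_peg (a point): Centre of the top (171 mm high) of the upright round peg, 14 mm across, 40 mm tall, on the free end of that unit's steel handle; handle bar top at 132 mm; peg 75 mm from the pivot. The handle turns level. Along the pipe, peg over the mouth = open; across, peg on the unit's +y side = shut; clockwise from above shuts. About 90 degrees of travel.
- capped_seal (a joint): How far the flap is pressed on its seal: 0.12 = sealed shut, 0 = fully free. It moves only in the last 7 degrees at either end of the handle's travel, where the handle goes stiff (4 N at the peg, 1 N before) up to a hard stop. The stops are set anywhere within 20 degrees either way, differently on each unit: feel for them.
- cast: Plaster dental cast, horseshoe of teeth on a 60 mm base, 27 mm high, standing between two of the dampers. Origin: underside. A bystander.
- wax_jar: Small closed jar, 44 mm across, 45 mm high, standing between two of the dampers. Origin: underside. A bystander.
Mind the look-alikes: they are no part of the job. Leave any orange or red look-alike of the funnel_unit alone.

How it is judged:
By the outcome, as a careful person would: the job done as asked, in the order asked, and still so for the second after the job is handed in, with the robot touching nothing.
It also fails if it takes over 69 s, if anything falls off the work surface, if the arm or the gripper's body presses on something with over 40 N, if the wrist force passes 120 N, or if a joint passes its speed limit or range.

## Working session

There is one attempt and no reset: what is moved stays moved. The work goes in short steps, Python scripts to look and compute and a tool call to move; the robot and the scene stay as the last step left them, time stands still between calls to the robot, and variables do not carry over. Pictures are saved under pics/ and viewed, at most 10 in all, crops included, and the job is handed in when it is done.

Besides the shell and the picture viewer there is one more tool, called after "Call:" as name(argument=value, ...) on one line, values as JSON. servo_tool: Moves the arm, as the interface text tells. Its arguments: {"type":"object","properties":{"moves":{"type":"array","items":{"type":"array","items":{"type":"number"}}},"gripper":{"type":"number"}},"required":["moves"]}

```bash
mkdir -p pics
cat > h.py <<'E'
import numpy as np, cv2
from rig import *
def proj(n,P):
    c=camera_info(n);K=np.array([[c['fx'],0,c['cx']],[0,c['fy'],c['cy']],[0,0,1.]])
    return cv2.projectPoints(np.array(P,float).reshape(-1,1,3),np.array(c['rvec'],float),np.array(c['tvec'],float),K,np.array(c['distortion'],float))[0].reshape(-1,2)
def unproj(n,uv,z):
    c=camera_info(n);K=np.array([[c['fx'],0,c['cx']],[0,c['fy'],c['cy']],[0,0,1.]])
    u=cv2.undistortPoints(np.array(uv,float).reshape(-1,1,2),K,np.array(c['distortion'],float)).reshape(-1,2)
    R=cv2.Rodrigues(np.array(c['rvec'],float))[0];t=np.array(c['tvec'],float).ravel()
    C=-R.T@t;d=np.c_[u,np.ones(len(u))]@R
    return C+d*((z-C[2])/d[:,2])[:,None]
E
python3 - <<'E'
from h import *
for n in('top','side'):
    cv2.imwrite(f'pics/{n}0.png',cv2.resize(get_image(n),None,fx=1.42,fy=1.42,interpolation=cv2.INTER_CUBIC))
o=get_obs();print(o)
E
```

```text
{'time': 0.1, 'qpos': array([-8.98913025e-01,  3.59360435e-01,  1.11816791e-02, -2.82350019e-04,
       -1.22408651e+00, -2.88138571e-01]), 'qvel': array([-0.00015565, -0.00278441,  0.00243555, -0.00073192,  0.00035714,
       -0.00101871]), 'joint_torque': array([-2.60492983e-03, -5.84764659e+01,  2.94108403e+01,  6.95457548e+00,
       -3.16427409e-03,  9.08151378e-06]), 'tool_pos': array([ 0.25256252, -0.62553169,  0.23044645]), 'ee_rot': array([[-9.27305063e-01, -3.74305787e-01, -7.06514113e-04],
       [-3.74306418e-01,  9.27304145e-01,  1.31494624e-03],
       [ 1.62961479e-04,  1.48380907e-03, -9.99998886e-01]]), 'wrist_force': array([ 0.01438661,  0.24497755, -0.10119661]), 'wrist_torque': array([-0.03666032,  0.02426292,  0.03089128]), 'grip_force': 0.0, 'grip_width': 0.9980884339039191}
```

View pics/top0.png

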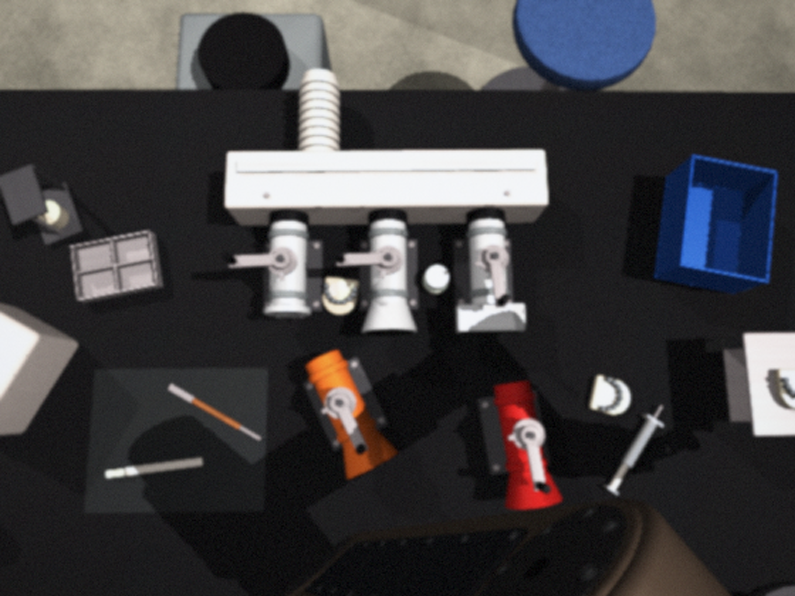

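View pics/side0.png

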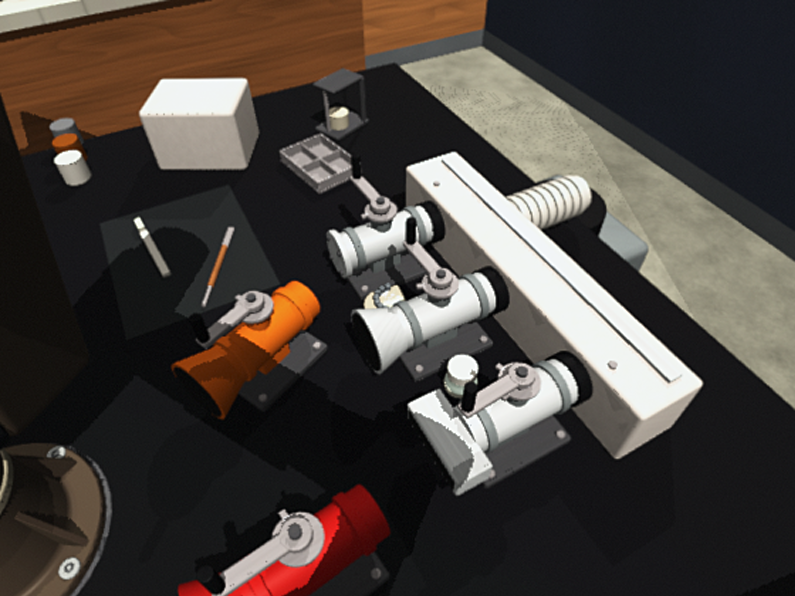

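The top view shows white units at capped (288,260), funnel (388,258) and slot (490,258). The orange (340,405) and red (528,435) units are look-alikes. The white unit with a flared round mouth at (388,315) is the funnel I want. The slot is the one with the flat box mouth at (490,315). I'll confirm both in an enlarged crop.

Run:
```python
from h import *
a=get_image('top')[150:240,215:375];b=get_image('side')[140:300,240:400]
a=cv2.resize(a,(800,450),interpolation=cv2.INTER_CUBIC)
a=cv2.convertScaleAbs(a,alpha=1.6,beta=25)
cv2.imwrite('pics/c1.png',a)
b=cv2.convertScaleAbs(cv2.resize(b,(592,592),interpolation=cv2.INTER_CUBIC),alpha=1.4,beta=25)
cv2.imwrite('pics/c2.png',b)
for n in('top','side'):
    c=camera_info(n);R=cv2.Rodrigues(np.array(c['rvec'],float))[0];print(n,-R.T@np.array(c['tvec']).ravel(),c['fx'])
```

```text
top [0.35086326 0.01647702 1.04950341] 419.37090057315925
side [ 0.31284367 -0.38472304  0.62613005] 380.284587573679
```

View pics/c1.png

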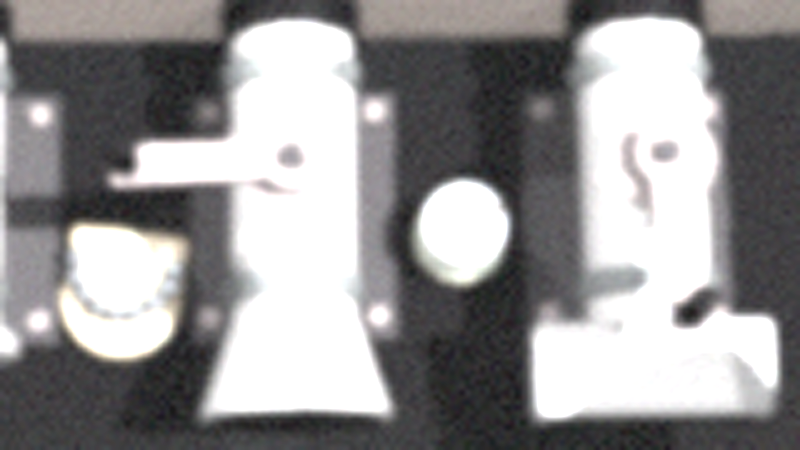

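View pics/c2.png

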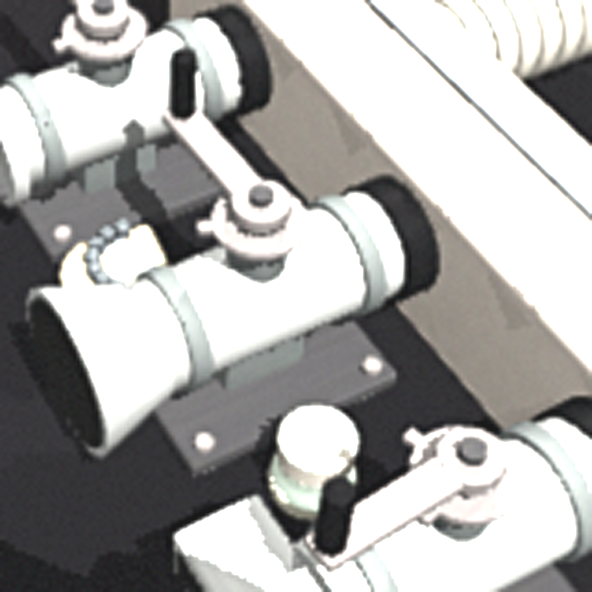

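The crops confirm the white flared funnel in the middle, its peg top at (185,57) in the side crop. The white slot box is on the right, its peg top at (337,487). Neither is orange or red.

Run:
```python
from h import *
S=lambda u,v:(240+u/3.7,140+v/3.7)
T=lambda u,v:(215+u/5,150+v/5)
for z in(.135,.14,.145,.15):
    print(z,'piv F top,side',unproj('top',[T(290,155)],z)[0,:2],unproj('side',[S(263,193)],z)[0,:2],'S',unproj('top',[T(664,151)],z)[0,:2],unproj('side',[S(470,450)],z)[0,:2])
print('pegF side',unproj('side',[S(185,57)],.171),'S side',unproj('side',[S(337,487)],.171),'top',unproj('top',[T(710,297)],.171))
print('pegF base side',unproj('side',[S(180,110)],.132),'S',unproj('side',[S(332,545)],.132),'top',unproj('top',[T(687,318)],.132))
print('foot bolts F top',unproj('top',[T(375,110),T(380,315),T(208,110),T(208,318)],.013))
print('slot',unproj('top',[T(540,107),T(548,313),T(712,105)],.013))
print('capped',unproj('top',[T(40,115),T(38,320)],.013))
print('plenum front top edge',unproj('top',[(228/1.42,204/1.42),(547/1.42,206/1.42)],.105), unproj('side',[S(185,57)],.171))
print('jar top',unproj('top',[T(463,222)],.045),'cast',unproj('top',[T(122,285)],.015))
```

```text
0.135 piv F top,side [0.58310798 0.01817805] [0.58404009 0.01674789] S [ 0.58424685 -0.15040529] [ 0.5832608  -0.15304881]
0.14 piv F top,side [0.58183819 0.01816875] [0.58127915 0.01266068] S [ 0.58297084 -0.14949287] [ 0.58050779 -0.15540739]
0.145 piv F top,side [0.58056841 0.01815945] [0.57851821 0.00857346] S [ 0.58169483 -0.14858045] [ 0.57775478 -0.15776597]
0.15 piv F top,side [0.57929862 0.01815015] [0.57575726 0.00448624] S [ 0.58041881 -0.14766803] [ 0.57500177 -0.16012456]
pegF side [[0.57862282 0.0870419  0.171     ]] S side [[ 0.50886357 -0.15990358  0.171     ]] top [[ 0.51065548 -0.16124829  0.171     ]]
pegF base side [[0.57866725 0.091456   0.132     ]] S [[ 0.5091491  -0.16260572  0.132     ]] top [[ 0.50828953 -0.15843326  0.132     ]]
foot bolts F top [[ 0.63755888 -0.02514036  0.013     ]
 [ 0.53123145 -0.02629204  0.013     ]
 [ 0.63788916  0.06006603  0.013     ]
 [ 0.5302563   0.05994963  0.013     ]]
slot [[ 0.63883584 -0.10972252  0.013     ]
 [ 0.53171286 -0.11091453  0.013     ]
 [ 0.6395944  -0.19833857  0.013     ]]
capped [[0.63561011 0.145425   0.013     ]
 [0.52978582 0.1448364  0.013     ]]
plenum front top edge [[ 0.68190524  0.28082603  0.105     ]
 [ 0.67730374 -0.24823633  0.105     ]] [[0.57862282 0.0870419  0.171     ]]
jar top [[ 0.57174727 -0.06636097  0.045     ]] cast [[0.54696118 0.10290539 0.015     ]]
```

```bash
cat >> h.py <<'E'
PIV={'F':(.584,.017),'S':(.5843,-.1525)}
def rows(*tg):
    "targets (x,y,z,yaw of tool y in deg) -> rows in the tool frame"
    o=get_obs();R=o['ee_rot'];y0=np.arctan2(R[1,1],R[0,1])
    for x,y,z,a in tg:
        d=R.T@(np.array([x,y,z])-o['tool_pos'])*1e3
        w=(y0-np.radians(a)+np.pi)%(2*np.pi)-np.pi
        print(np.round(np.r_[d,w],3).tolist())
def at(u,th,lead,z=.139,r=.075):
    t=np.radians(th);p=PIV[u]
    return(p[0]+r*np.cos(t)-lead*np.sin(t),p[1]+r*np.sin(t)+lead*np.cos(t),z,th-90)
def loc(u):
    o=get_obs();R=o['ee_rot'];d=o['tool_pos'][:2]-PIV[u]
    print(round(o['time'],2),o['tool_pos'].round(4),'yaw',np.degrees(np.arctan2(R[1,1],R[0,1])).round(1),'r',np.hypot(*d).round(4),'th',np.degrees(np.arctan2(d[1],d[0])).round(1),o['wrist_force'].round(2),o['grip_width'])
E
python3 -c "
from h import *
rows((.579,.091,.231,4))"
```

```text
[-570.953, 542.349, 0.195, 1.885]
```

Call:
servo_tool(moves=[[-571,542.3,0,1.885],[-571,542.3,0,1.885],[-571,542.3,0,1.885],[-571,542.3,0,1.885],[-571,542.3,0,1.885],[-571,542.3,0,1.885],[-571,542.3,0,1.885],[-571,542.3,0,1.885]], gripper=40)

```text
time: 1.2
tool_pos: [0.4423, -0.2137, 0.2317]
ee_rot: [[-0.562, 0.827, 0.001], [0.827, 0.562, -0.0], [-0.0, 0.0, -1.0]]
wrist_force: [1.6, -0.9, -0.4]
grip_width: 0.398
grip_force: 0.0
```

```bash
python3 -c "
from h import *
loc('F');rows((.579,.091,.231,4))"
```

```text
1.2 [ 0.4423 -0.2137  0.2317] yaw 34.2 r 0.2708 th -121.5 [ 1.65 -0.86 -0.38] 0.39816526410846986
[175.419, 284.202, 0.761, 0.526]
```

Call:
servo_tool(moves=[[175,284,0,0.526],[175,284,0,0.526],[175,284,0,0.526],[175,284,0,0.526],[175,284,0,0.526],[175,284,0,0.526],[175,284,0,0.526],[175,284,0,0.526]])

```text
time: 2.2
tool_pos: [0.5791, -0.0925, 0.2084]
ee_rot: [[-0.172, 0.985, -0.002], [0.98, 0.171, 0.102], [0.101, 0.016, -0.995]]
wrist_force: [-0.1, -0.1, -0.6]
grip_width: 0.396
grip_force: 0.0
```

```bash
python3 -c "
from h import *
cv2.imwrite('pics/s2.png',cv2.resize(get_image('side')[90:300,200:440],None,fx=2.5,fy=2.5,interpolation=cv2.INTER_CUBIC))
loc('F');rows((.579,.091,.231,4))"
```

```text
2.25 [ 0.5795 -0.0922  0.2081] yaw 9.9 r 0.1093 th -92.4 [1.11 0.85 0.73] 0.4001631665918282
[181.885, 31.268, -4.072, 0.102]
```

View pics/s2.png

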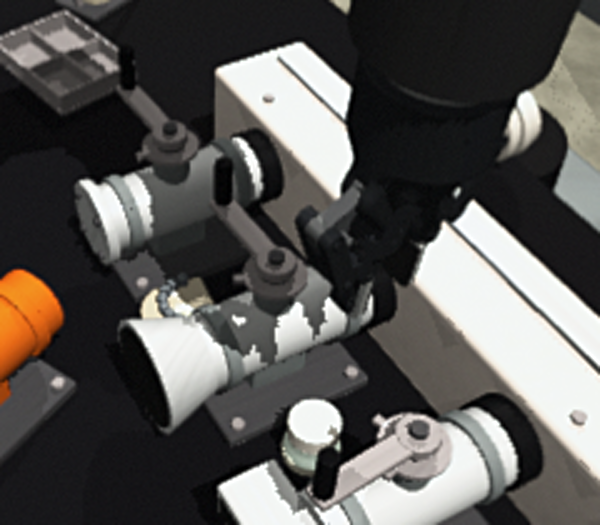

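The gripper sits above the gap between the funnel and the slot and is slightly tilted. I'll check the joints.

```bash
python3 -c "
from h import *
o=get_obs();print(o['qpos'].round(3),o['qvel'].round(3),o['joint_torque'].round(1))"
```

```text
[ 0.106  0.245 -0.162 -0.111 -1.157 -3.03 ] [-0.002 -0.01  -0.012 -0.002 -0.004  0.002] [ -0.2 -50.4  27.9   6.4  -0.2  -0. ]
```

The last joint is at its limit, so I'll use the half-turn grasp instead.

Call:
servo_tool(moves=[[0,0,-20,-0.18],[0,0,-20,-0.36],[0,0,-20,-0.54],[0,0,-20,-0.72],[0,0,-20,-0.9],[0,0,-20,-1.08],[0,0,-20,-1.26],[0,0,-20,-1.44]])

```text
time: 3.25
tool_pos: [0.5787, -0.0947, 0.2286]
ee_rot: [[-0.999, -0.048, -0.001], [-0.047, 0.994, 0.102], [-0.004, 0.102, -0.995]]
wrist_force: [0.2, -0.0, -0.0]
grip_width: 0.398
grip_force: 0.0
```

```bash
sed -i 's/z,th-90)/z,th+90)/' h.py; python3 -c "
from h import *
loc('F');print(get_obs()['qpos'].round(3),get_obs()['ee_rot'].round(3));rows((.579,.091,.231,-176))"
```

```text
3.25 [ 0.5787 -0.0947  0.2286] yaw 92.7 r 0.1118 th -92.7 [ 0.16 -0.03 -0.02] 0.3978065317333145
[ 0.102  0.23  -0.134 -0.109 -1.2   -1.585] [[-0.999 -0.048 -0.001]
 [-0.047  0.994  0.102]
 [-0.004  0.102 -0.995]]
[-9.088, 184.711, 16.549, -1.593]
```

Call:
servo_tool(moves=[[-9,185,15,-1.593],[-9,185,15,-1.593],[-9,185,15,-1.593],[-9,185,15,-1.593],[-9,185,15,-1.593],[-9,185,15,-1.593],[-9,185,15,-1.593],[-9,185,15,-1.593]])

```text
time: 4.25
tool_pos: [0.5801, 0.0911, 0.2326]
ee_rot: [[-0.023, -1.0, -0.001], [-0.995, 0.023, 0.102], [-0.102, 0.004, -0.995]]
wrist_force: [-0.1, 0.2, -0.3]
grip_width: 0.402
grip_force: 0.0
```

```bash
python3 -c "
from h import *
loc('F');print(get_obs()['qpos'].round(3),get_obs()['ee_rot'].round(3));rows((.579,.091,.231,-176))"
```

```text
4.25 [0.5801 0.0911 0.2326] yaw 178.7 r 0.0742 th 93.1 [-0.07  0.17 -0.26] 0.4016737960556809
[ 0.425  0.209 -0.156 -0.102 -1.167 -0.409] [[-0.023 -1.    -0.001]
 [-0.995  0.023  0.102]
 [-0.102  0.004 -0.995]]
[0.282, 1.043, 1.562, -0.092]
```

```bash
python3 -c "
from h import *
rows((.579,.092,.19,-176),(.579,.092,.143,-176))"
```

```text
[3.464, 0.921, 42.45, -0.092]
[8.253, 0.755, 89.205, -0.092]
```

Call:
servo_tool(moves=[[3.5,0.9,42.5,-0.092],[4.5,0.9,52,-0.092],[5.5,0.9,62,-0.092],[6.5,0.8,72,-0.092],[7.5,0.8,82,-0.092],[8.2,0.8,89,-0.092],[8.2,0.8,89,-0.092]])

```text
time: 5.12
tool_pos: [0.5788, 0.092, 0.1423]
ee_rot: [[0.063, -0.998, -0.003], [-0.993, -0.063, 0.101], [-0.101, -0.004, -0.995]]
wrist_force: [-0.3, -0.7, 0.4]
grip_width: 0.4
grip_force: 0.0
```

```bash
python3 -c "
from h import *
cv2.imwrite('pics/s3.png',cv2.resize(get_image('side')[100:260,220:400],None,fx=3.3,fy=3.3,interpolation=cv2.INTER_CUBIC))
loc('F');rows(*[at('F',94+k,.010,.143) for k in (0,4,8,12,16,20,24,28)])"
```

```text
5.17 [0.5791 0.0921 0.1427] yaw -176.4 r 0.0753 th 93.7 [0.14 1.02 0.14] 0.3986804973894023
[0.306, 10.345, -0.341, -0.007]
[1.217, 15.546, -0.457, -0.077]
[2.486, 20.67, -0.61, -0.147]
[4.107, 25.693, -0.797, -0.217]
[6.073, 30.59, -1.02, -0.286]
[8.375, 35.336, -1.276, -0.356]
[11.0, 39.91, -1.564, -0.426]
[13.936, 44.288, -1.883, -0.496]
```

View pics/s3.png

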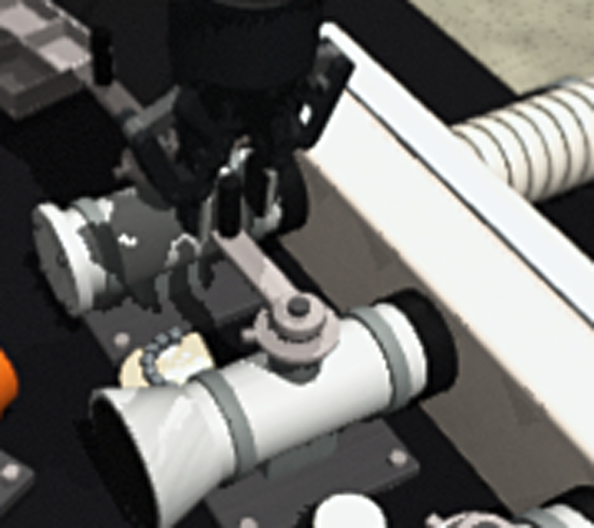

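The peg at (230,205) stands between the fingers. Now I'll turn it counter-clockwise gently.

Call:
servo_tool(moves=[[0.1,5,-0.2,0],[0.3,8,-0.3,0],[0.3,10.3,-0.3,0],[0.8,13,-0.4,-0.042],[1.2,15.5,-0.5,-0.077],[1.8,18.1,-0.5,-0.112],[2.5,20.7,-0.6,-0.147]])

```text
time: 6.05
tool_pos: [0.5585, 0.0883, 0.1431]
ee_rot: [[0.21, -0.978, -0.001], [-0.972, -0.209, 0.102], [-0.1, -0.02, -0.995]]
wrist_force: [0.9, 0.5, 1.0]
grip_width: 0.399
grip_force: 0.6
```

```bash
python3 -c "
from h import *
loc('F');rows(*[at('F',102+k,.010,.143) for k in (0,4,8,12,16,20,24,28)])"
```

```text
6.05 [0.5585 0.0883 0.1431] yaw -167.9 r 0.0757 th 109.6 [0.93 0.54 1.  ] 0.3987803414062951
[0.08, -0.071, 0.144, 0.002]
[0.937, 5.137, -0.047, -0.068]
[2.154, 10.272, -0.273, -0.138]
[3.724, 15.307, -0.532, -0.208]
[5.64, 20.22, -0.823, -0.278]
[7.892, 24.986, -1.146, -0.347]
[10.471, 29.582, -1.497, -0.417]
[13.362, 33.985, -1.876, -0.487]
```

Call:
servo_tool(moves=[[0.5,2.6,0,-0.033],[0.9,5.1,0,-0.068],[1.5,7.7,-0.2,-0.103],[2.2,10.3,-0.3,-0.138],[2.9,12.8,-0.4,-0.173],[3.7,15.3,-0.5,-0.208],[4.7,17.8,-0.7,-0.243],[5.6,20.2,-0.8,-0.278]])

```text
time: 7.05
tool_pos: [0.5398, 0.0784, 0.1429]
ee_rot: [[0.471, -0.882, -0.002], [-0.878, -0.468, 0.102], [-0.091, -0.046, -0.995]]
wrist_force: [0.3, -0.5, -0.7]
grip_width: 0.401
grip_force: 0.5
```

```bash
python3 -c "
from h import *
loc('F');rows(*[at('F',118+k,.010,.143) for k in (0,4,8,12,16,20,24,28,32)])"
```

```text
7.05 [0.5398 0.0784 0.1429] yaw -152.0 r 0.0757 th 125.7 [ 0.33 -0.48 -0.67] 0.40095482061550336
[-0.037, -0.182, -0.126, -0.001]
[0.821, 5.02, -0.446, -0.07]
[2.039, 10.147, -0.795, -0.14]
[3.61, 15.174, -1.172, -0.21]
[5.528, 20.079, -1.575, -0.28]
[7.783, 24.835, -2.002, -0.35]
[10.364, 29.421, -2.45, -0.419]
[13.258, 33.814, -2.918, -0.489]
[16.451, 37.992, -3.403, -0.559]
```

Call:
servo_tool(moves=[[0.8,5,-0.4,-0.07],[2,10.1,-0.8,-0.14],[3.6,15.2,-1.2,-0.21],[5.5,20.1,-1.6,-0.28],[6.6,22.5,-1.8,-0.315],[7.8,24.8,-2,-0.35],[9,27.2,-2.2,-0.385],[10.4,29.4,-2.4,-0.419]])

```text
time: 8.05
tool_pos: [0.5188, 0.0554, 0.1431]
ee_rot: [[0.789, -0.614, -0.002], [-0.611, -0.785, 0.102], [-0.064, -0.079, -0.995]]
wrist_force: [2.0, 0.5, -0.7]
grip_width: 0.402
grip_force: 0.5
```

```bash
python3 -c "
from h import *
loc('F');rows(*[at('F',142+k,.010,.143) for k in (0,2,4,6,8,10,12,14,16)])"
```

```text
8.05 [0.5188 0.0554 0.1431] yaw -128.0 r 0.0757 th 149.5 [ 1.97  0.52 -0.67] 0.40151814212907977
[0.032, 0.161, 0.039, -0.001]
[0.415, 2.764, -0.193, -0.036]
[0.888, 5.351, -0.43, -0.071]
[1.452, 7.92, -0.672, -0.105]
[2.105, 10.467, -0.917, -0.14]
[2.847, 12.99, -1.166, -0.175]
[3.677, 15.484, -1.418, -0.21]
[4.593, 17.948, -1.674, -0.245]
[5.595, 20.378, -1.932, -0.28]
```

Call:
servo_tool(moves=[[0.4,2.8,-0.2,-0.036],[0.9,5.4,-0.4,-0.071],[1.5,7.9,-0.7,-0.105],[2.1,10.5,-0.9,-0.14],[2.8,13,-1.2,-0.175],[3.3,14.2,-1.3,-0.192]])

```text
time: 8.8
tool_pos: [0.5132, 0.0426, 0.1432]
ee_rot: [[0.891, -0.453, -0.0], [-0.451, -0.887, 0.103], [-0.047, -0.091, -0.995]]
wrist_force: [1.2, 4.3, -0.1]
grip_width: 0.398
grip_force: 2.1
```

```bash
python3 -c "
from h import *
loc('F');rows(*[at('F',153+k,.010,.143) for k in (0,1,2,3,4,5,6,7,8)])"
```

```text
8.8 [0.5132 0.0426 0.1432] yaw -117.1 r 0.0753 th 160.1 [ 1.18  4.31 -0.1 ] 0.3975922896679246
[-0.323, 0.651, 0.155, -0.001]
[-0.141, 1.953, 0.027, -0.019]
[0.064, 3.251, -0.101, -0.036]
[0.291, 4.545, -0.231, -0.054]
[0.541, 5.836, -0.361, -0.071]
[0.814, 7.121, -0.492, -0.089]
[1.109, 8.402, -0.623, -0.106]
[1.426, 9.677, -0.755, -0.124]
[1.766, 10.946, -0.887, -0.141]
```

Call:
servo_tool(moves=[[0.2,1.3,-0.1,-0.018],[0.4,2.6,-0.2,-0.035],[0.4,2.6,-0.2,-0.035]])

```text
time: 9.18
tool_pos: [0.5121, 0.0397, 0.143]
ee_rot: [[0.906, -0.423, -0.001], [-0.421, -0.902, 0.102], [-0.044, -0.092, -0.995]]
wrist_force: [2.3, 3.5, -0.2]
grip_width: 0.404
grip_force: 2.0
```

```bash
python3 -c "
from h import *
loc('F');rows(at('F',155,.010,.143))"
```

```text
9.18 [0.5121 0.0397 0.143 ] yaw -115.1 r 0.0754 th 162.5 [ 2.31  3.46 -0.19] 0.4039156869300676
[-0.218, 0.213, -0.018, -0.002]
```

Call:
servo_tool(moves=[[0.2,1.3,-0.1,-0.018],[0.4,2.6,-0.2,-0.035],[0.4,2.6,-0.2,-0.035]])

```text
time: 9.55
tool_pos: [0.5112, 0.037, 0.1429]
ee_rot: [[0.92, -0.391, -0.002], [-0.389, -0.916, 0.102], [-0.041, -0.093, -0.995]]
wrist_force: [4.0, 3.0, -0.5]
grip_width: 0.404
grip_force: 1.9
```

Call:
servo_tool(moves=[[0.2,1.3,-0.1,-0.018],[0.2,1.3,-0.1,-0.018]])

```text
time: 9.8
tool_pos: [0.5109, 0.0358, 0.1428]
ee_rot: [[0.927, -0.374, -0.002], [-0.372, -0.923, 0.102], [-0.039, -0.094, -0.995]]
wrist_force: [4.1, 3.5, 0.1]
grip_width: 0.398
grip_force: 1.9
```

```bash
python3 -c "
from h import *
loc('F');rows(at('F',158,.010,.143))"
```

```text
9.8 [0.5109 0.0358 0.1428] yaw -112.1 r 0.0755 th 165.6 [4.07 3.47 0.08] 0.3975743326703731
[-0.2, 0.008, -0.144, -0.001]
```

Call:
servo_tool(moves=[[0.1,1.3,-0.1,-0.018],[0.1,1.3,-0.1,-0.018]])

```text
time: 10.05
tool_pos: [0.5106, 0.0346, 0.1428]
ee_rot: [[0.934, -0.358, -0.002], [-0.356, -0.929, 0.102], [-0.038, -0.094, -0.995]]
wrist_force: [3.9, 3.0, -1.3]
grip_width: 0.403
grip_force: 2.0
```

Call:
servo_tool(moves=[[0.1,1.3,-0.1,-0.018],[0.1,1.3,-0.1,-0.018]])

```text
time: 10.3
tool_pos: [0.5106, 0.0337, 0.1429]
ee_rot: [[0.94, -0.341, -0.001], [-0.339, -0.935, 0.102], [-0.035, -0.096, -0.995]]
wrist_force: [5.8, 4.3, -1.5]
grip_width: 0.397
grip_force: 2.8
```

```bash
python3 -c "
from h import *
loc('F');rows(at('F',160,.010,.143))"
```

```text
10.3 [0.5106 0.0337 0.1429] yaw -110.0 r 0.0753 th 167.2 [ 5.78  4.25 -1.48] 0.39690225690654124
[-0.338, 0.599, -0.115, -0.0]
```

Call:
servo_tool(moves=[[0,0.5,0,0],[0,0.5,0,0]])

```text
time: 10.55
tool_pos: [0.5106, 0.0335, 0.1429]
ee_rot: [[0.94, -0.341, -0.0], [-0.339, -0.935, 0.103], [-0.035, -0.096, -0.995]]
wrist_force: [5.2, 5.2, -1.4]
grip_width: 0.399
grip_force: 3.2
```

```bash
python3 -c "
from h import *
loc('F');rows(at('F',160,.010,.143))"
```

```text
10.55 [0.5106 0.0335 0.1429] yaw -110.0 r 0.0753 th 167.4 [ 5.17  5.23 -1.37] 0.39929662017236506
[-0.357, 0.343, -0.098, -0.001]
```

The funnel is at its stop: the force rose from 4 N to about 6.7 N with no further travel. Next I back off and lift.

Call:
servo_tool(moves=[[0,-5,0,0],[0,-9,0,0],[0,-10,0,0],[-1.5,-14,-40,0],[-3,-18,-88,0],[-3,-18,-88,0]])

```text
time: 11.3
tool_pos: [0.5151, 0.042, 0.2359]
ee_rot: [[0.94, -0.34, 0.004], [-0.339, -0.935, 0.103], [-0.031, -0.098, -0.995]]
wrist_force: [-0.1, -1.2, -1.7]
grip_width: 0.4
grip_force: 0.0
```

```bash
python3 -c "
from h import *
a=get_image('side')[140:300,240:400]
cv2.imwrite('pics/s4.png',cv2.convertScaleAbs(cv2.resize(a,(592,592),interpolation=cv2.INTER_CUBIC),alpha=1.4,beta=25))
loc('F');print(get_obs()['qpos'].round(2));rows((.509,-.159,.22,-85))"
```

```text
11.35 [0.5138 0.0419 0.2336] yaw -110.0 r 0.0745 th 160.5 [-0.1  -1.39 -0.51] 0.4004806856405242
[ 0.39  0.09 -0.29 -0.1  -1.15  0.88]
[64.047, 190.824, -7.139, -0.437]
```

View pics/s4.png

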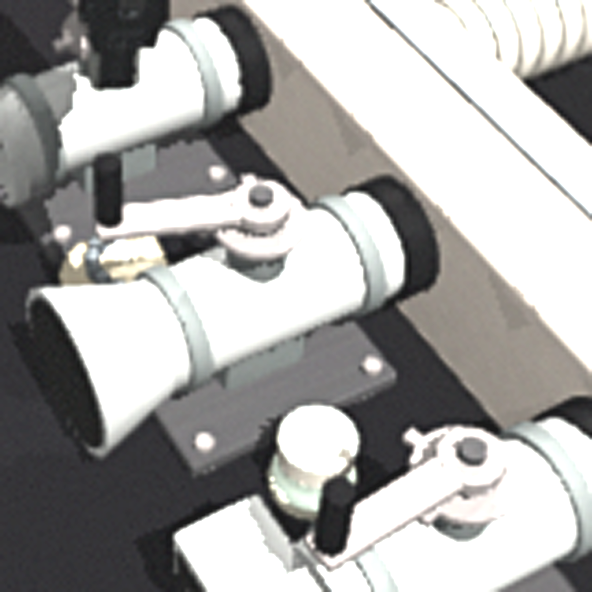

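The funnel peg top is at (108,160) and the foot bolts at (204,440) and (372,363) have not moved. I'll check the handle's angle.

```bash
python3 -c "
from h import *
S=lambda u,v:(240+u/3.7,140+v/3.7)
p=unproj('side',[S(108,160)],.171)[0];q=unproj('side',[S(110,222)],.132)[0]
for a in(p,q):
  d=a[:2]-PIV['F'];print(a,np.hypot(*d),np.degrees(np.arctan2(d[1],d[0])))
"
```

```text
[0.51185542 0.03946629 0.171     ] 0.07556172382241831 162.7030717772191
[0.51055512 0.03709981 0.132     ] 0.07614560739720277 164.69450781445448
```

The funnel handle is about 163° round, within the stop range, with a 7° stiff zone as expected. Now the slot.

Call:
servo_tool(moves=[[16,48,-7,-0.11],[32,95,-7,-0.22],[48,143,-7,-0.33],[64,190.8,-7,-0.437],[64,190.8,-7,-0.437],[64,190.8,-7,-0.437]])

```text
time: 12.1
tool_pos: [0.5078, -0.1591, 0.2174]
ee_rot: [[0.996, 0.087, -0.004], [0.087, -0.991, 0.102], [0.005, -0.102, -0.995]]
wrist_force: [0.3, 0.0, 0.3]
grip_width: 0.4
grip_force: 0.0
```

```bash
python3 -c "
from h import *
loc('S');rows((.509,-.1595,.19,-85),(.509,-.1588,.143,-85))"
```

```text
12.1 [ 0.5078 -0.1591  0.2174] yaw -85.0 r 0.0768 th -175.1 [0.28 0.01 0.33] 0.3995854330689361
[1.045, 3.35, 27.242, 0.0]
[0.864, 7.454, 74.067, 0.0]
```

Call:
servo_tool(moves=[[1,3.3,27,0],[1,4.2,37,0],[1,5,47,0],[0.9,6,57,0],[0.9,6.8,67,0],[0.9,7.4,74,0],[0.9,7.4,74,0]])

```text
time: 12.98
tool_pos: [0.5097, -0.1588, 0.1437]
ee_rot: [[0.996, 0.089, -0.003], [0.089, -0.991, 0.102], [0.006, -0.102, -0.995]]
wrist_force: [0.0, 0.1, 1.1]
grip_width: 0.398
grip_force: 0.0
```

```bash
python3 -c "
from h import *
cv2.imwrite('pics/s5.png',cv2.resize(get_image('side')[180:320,270:430],None,fx=3.3,fy=3.3,interpolation=cv2.INTER_CUBIC))
loc('S');rows(*[at('S',185-k,-.010,.143) for k in (0,2,4,6,8,10,12,16)])"
```

```text
13.03 [ 0.51   -0.1588  0.1442] yaw -84.9 r 0.0746 th -175.1 [0.42 0.4  0.54] 0.40130593507717166
[-0.386, -9.661, 2.141, 0.002]
[0.013, -12.258, 2.409, 0.037]
[0.502, -14.839, 2.676, 0.072]
[1.082, -17.402, 2.941, 0.107]
[1.752, -19.943, 3.205, 0.142]
[2.51, -22.46, 3.467, 0.177]
[3.356, -24.948, 3.727, 0.212]
[5.307, -29.829, 4.238, 0.282]
```

View pics/s5.png

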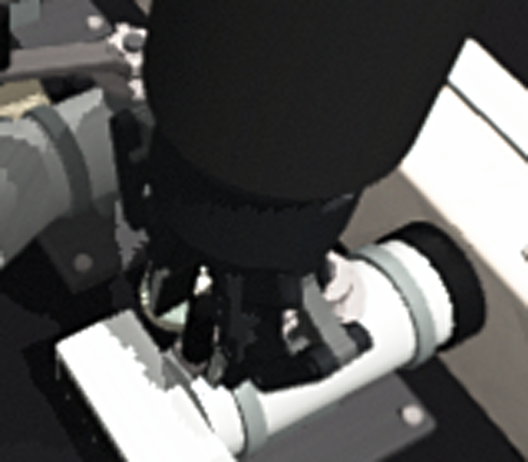

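The fingers stand on both sides of the slot peg near (200,320) with no contact force. Now I'll push clockwise.

Call:
servo_tool(moves=[[-0.2,-5,0.8,0],[-0.3,-8,1.3,0],[-0.4,-9.7,1.6,0],[0,-12.3,1.9,0.037],[0.5,-14.8,2.2,0.072],[1.1,-17.4,2.4,0.107]])

```text
time: 13.78
tool_pos: [0.5096, -0.1412, 0.1438]
ee_rot: [[1.0, -0.019, -0.001], [-0.019, -0.995, 0.101], [-0.003, -0.101, -0.995]]
wrist_force: [0.5, -1.2, -0.1]
grip_width: 0.404
grip_force: 0.6
```

```bash
python3 -c "
from h import *
loc('S');rows(*[at('S',179-k,-.010,.1435) for k in (0,2,4,6,8,10,14,18,22,26)])"
```

```text
13.78 [ 0.5096 -0.1412  0.1438] yaw -91.1 r 0.0756 th 171.4 [ 0.48 -1.21 -0.09] 0.40447414294818673
[-0.077, -0.019, 0.304, -0.002]
[0.315, -2.618, 0.567, 0.033]
[0.798, -5.201, 0.829, 0.068]
[1.37, -7.766, 1.088, 0.103]
[2.033, -10.31, 1.345, 0.138]
[2.784, -12.829, 1.599, 0.173]
[4.549, -17.781, 2.097, 0.243]
[6.657, -22.599, 2.581, 0.313]
[9.098, -27.26, 3.047, 0.382]
[11.86, -31.739, 3.494, 0.452]
```

Call:
servo_tool(moves=[[0.3,-2.6,0.4,0.033],[0.8,-5.2,0.6,0.068],[1.4,-7.8,0.9,0.103],[2,-10.3,1.2,0.138],[2.8,-12.8,1.4,0.173],[4.5,-17.8,1.9,0.243],[6.7,-22.6,2.4,0.313],[9.1,-27.3,2.9,0.382]])

```text
time: 14.78
tool_pos: [0.5188, -0.1139, 0.1436]
ee_rot: [[0.92, -0.391, -0.002], [-0.389, -0.916, 0.101], [-0.042, -0.093, -0.995]]
wrist_force: [-1.2, -0.7, -0.4]
grip_width: 0.399
grip_force: 0.6
```

```bash
python3 -c "
from h import *
loc('S');rows(*[at('S',157-k,-.010,.1435) for k in (0,4,8,12,16,20,24,28,32)])"
```

```text
14.78 [ 0.5188 -0.1139  0.1436] yaw -113.1 r 0.076 th 149.5 [-1.23 -0.72 -0.42] 0.3987381208747937
[0.381, -0.019, 0.045, -0.003]
[1.267, -5.207, 0.49, 0.067]
[2.515, -10.321, 0.914, 0.137]
[4.116, -15.338, 1.313, 0.207]
[6.065, -20.232, 1.687, 0.277]
[8.351, -24.98, 2.033, 0.347]
[10.963, -29.559, 2.349, 0.416]
[13.889, -33.947, 2.634, 0.486]
[17.114, -38.122, 2.888, 0.556]
```

Call:
servo_tool(moves=[[1.2,-5.2,0.5,0.067],[2.5,-10.3,0.9,0.137],[4.1,-15.3,1.3,0.207],[6,-20.2,1.7,0.277],[8.3,-25,2,0.347],[11,-29.6,2.3,0.416],[13.9,-33.9,2.6,0.486],[15.5,-36,2.7,0.521]])

```text
time: 15.78
tool_pos: [0.547, -0.0865, 0.1433]
ee_rot: [[0.604, -0.797, -0.003], [-0.793, -0.601, 0.102], [-0.083, -0.059, -0.995]]
wrist_force: [-1.9, -0.8, -0.2]
grip_width: 0.405
grip_force: 0.6
```

```bash
python3 -c "
from h import *
loc('S');rows(*[at('S',127-k,-.010,.1435) for k in (0,2,4,6,8,10,12,14,16,20)])"
```

```text
15.78 [ 0.547  -0.0865  0.1433] yaw -143.0 r 0.0759 th 119.5 [-1.91 -0.79 -0.17] 0.4048253015651751
[0.183, -0.075, -0.203, 0.001]
[0.591, -2.681, -0.082, 0.036]
[1.089, -5.272, 0.032, 0.07]
[1.677, -7.845, 0.136, 0.105]
[2.355, -10.396, 0.232, 0.14]
[3.12, -12.922, 0.319, 0.175]
[3.974, -15.42, 0.397, 0.21]
[4.913, -17.887, 0.466, 0.245]
[5.938, -20.321, 0.526, 0.28]
[8.238, -25.074, 0.618, 0.35]
```

Call:
servo_tool(moves=[[0.6,-2.7,0,0.036],[1.1,-5.3,0.1,0.07],[1.7,-7.8,0.2,0.105],[2.4,-10.4,0.3,0.14],[3.1,-12.9,0.4,0.175],[3.1,-12.9,0.4,0.175]])

```text
time: 16.52
tool_pos: [0.5599, -0.0812, 0.1436]
ee_rot: [[0.457, -0.89, -0.001], [-0.885, -0.455, 0.102], [-0.091, -0.045, -0.995]]
wrist_force: [-0.6, 0.3, 0.7]
grip_width: 0.396
grip_force: 0.2
```

```bash
python3 -c "
from h import *
loc('S');rows(*[at('S',117-k,-.010,.1435) for k in (0,1,2,3,4,5,6,7,8)])"
```

```text
16.52 [ 0.5599 -0.0812  0.1436] yaw -152.9 r 0.0754 th 108.9 [-0.61  0.27  0.73] 0.39641646935717983
[-0.378, 0.603, 0.146, 0.001]
[-0.186, -0.703, 0.188, 0.019]
[0.029, -2.005, 0.227, 0.036]
[0.267, -3.304, 0.265, 0.054]
[0.527, -4.598, 0.3, 0.071]
[0.809, -5.887, 0.333, 0.089]
[1.114, -7.172, 0.363, 0.106]
[1.441, -8.451, 0.391, 0.123]
[1.79, -9.724, 0.417, 0.141]
```

Call:
servo_tool(moves=[[0.2,-1.3,0,0.018],[0.4,-2.6,0.1,0.035],[0.7,-3.9,0.1,0.053],[1,-5.2,0.1,0.07]])

```text
time: 17.02
tool_pos: [0.5638, -0.0801, 0.1434]
ee_rot: [[0.393, -0.92, -0.003], [-0.915, -0.391, 0.101], [-0.095, -0.037, -0.995]]
wrist_force: [-3.2, -2.7, -0.6]
grip_width: 0.401
grip_force: 2.2
```

Call:
servo_tool(moves=[[0.2,-1.3,0,0.018],[0.4,-2.6,0.1,0.035],[0.7,-3.9,0.1,0.053],[1,-5.2,0.1,0.07]])

```text
time: 17.52
tool_pos: [0.5696, -0.0785, 0.1435]
ee_rot: [[0.328, -0.945, -0.002], [-0.94, -0.326, 0.102], [-0.097, -0.031, -0.995]]
wrist_force: [-3.9, -0.4, 0.1]
grip_width: 0.4
grip_force: 2.3
```

```bash
python3 -c "
from h import *
loc('S');rows(*[at('S',109-k,-.010,.1435) for k in (0,1,2,3,4,5,6,7,8)])"
```

```text
17.52 [ 0.5696 -0.0785  0.1435] yaw -161.0 r 0.0754 th 101.2 [-3.94 -0.43  0.1 ] 0.3999447665068331
[-0.286, 0.219, 0.051, 0.001]
[-0.096, -1.088, 0.074, 0.018]
[0.117, -2.391, 0.094, 0.036]
[0.352, -3.69, 0.112, 0.053]
[0.609, -4.985, 0.128, 0.07]
[0.89, -6.276, 0.141, 0.088]
[1.192, -7.561, 0.152, 0.105]
[1.517, -8.841, 0.16, 0.123]
[1.864, -10.115, 0.167, 0.14]
```

Call:
servo_tool(moves=[[0.2,-1.3,0,0.018],[0.2,-1.3,0,0.018]])

```text
time: 17.77
tool_pos: [0.5712, -0.0782, 0.1436]
ee_rot: [[0.311, -0.95, -0.002], [-0.945, -0.31, 0.102], [-0.097, -0.03, -0.995]]
wrist_force: [-3.9, -0.4, -0.8]
grip_width: 0.402
grip_force: 2.0
```

Call:
servo_tool(moves=[[0.2,-1.3,0,0.018],[0.2,-1.3,0,0.018]])

```text
time: 18.02
tool_pos: [0.5723, -0.0781, 0.1436]
ee_rot: [[0.294, -0.956, -0.002], [-0.951, -0.293, 0.102], [-0.098, -0.028, -0.995]]
wrist_force: [-4.6, -1.3, -0.7]
grip_width: 0.396
grip_force: 2.2
```

```bash
python3 -c "
from h import *
loc('S');rows(at('S',107,-.010,.1435))"
```

```text
18.02 [ 0.5723 -0.0781  0.1436] yaw -163.0 r 0.0754 th 99.2 [-4.57 -1.28 -0.73] 0.396193022937605
[-0.322, 0.28, 0.156, 0.0]
```

Call:
servo_tool(moves=[[0.1,-1,0,0.014],[0.1,-1,0,0.014]])

```text
time: 18.27
tool_pos: [0.5728, -0.0781, 0.1435]
ee_rot: [[0.281, -0.96, -0.003], [-0.955, -0.28, 0.102], [-0.098, -0.026, -0.995]]
wrist_force: [-6.6, -1.4, -0.4]
grip_width: 0.401
grip_force: 2.9
```

Call:
servo_tool(moves=[[0,-0.6,0,0],[0,-0.6,0,0]])

```text
time: 18.52
tool_pos: [0.573, -0.078, 0.1434]
ee_rot: [[0.281, -0.96, -0.004], [-0.955, -0.28, 0.102], [-0.099, -0.025, -0.995]]
wrist_force: [-7.6, -1.8, 0.1]
grip_width: 0.4
grip_force: 3.4
```

The slot shows the same stop signature, 4 N rising to 7.7 N with no travel. Now I release and lift.

Call:
servo_tool(moves=[[0,5,0,0],[0,10,0,0],[0,10,0,0],[0,10,-40,0],[0,10,-90,0],[0,10,-110,0],[0,10,-110,0]])

```text
time: 19.4
tool_pos: [0.5659, -0.0919, 0.2553]
ee_rot: [[0.281, -0.96, 0.003], [-0.955, -0.28, 0.102], [-0.097, -0.032, -0.995]]
wrist_force: [-0.4, -0.0, -0.6]
grip_width: 0.401
grip_force: 0.0
```

Call:
servo_tool(moves=[[40,30,0,0],[80,60,0,0],[120,90,0,0],[160,120,0,0],[160,120,0,0],[160,120,0,0]])

```text
time: 20.15
tool_pos: [0.4942, -0.278, 0.2332]
ee_rot: [[0.28, -0.96, -0.002], [-0.955, -0.279, 0.102], [-0.099, -0.026, -0.995]]
wrist_force: [0.3, 0.5, -0.4]
grip_width: 0.396
grip_force: 0.0
```

```bash
python3 -c "
from h import *
a=get_image('side')[140:300,240:400]
cv2.imwrite('pics/s6.png',cv2.convertScaleAbs(cv2.resize(a,(592,592),interpolation=cv2.INTER_CUBIC),alpha=1.4,beta=25))
loc('S')"
```

```text
20.2 [ 0.4945 -0.2776  0.2335] yaw -163.7 r 0.154 th -125.7 [-0.52  0.93 -0.15] 0.40386981569182817
```

View pics/s6.png

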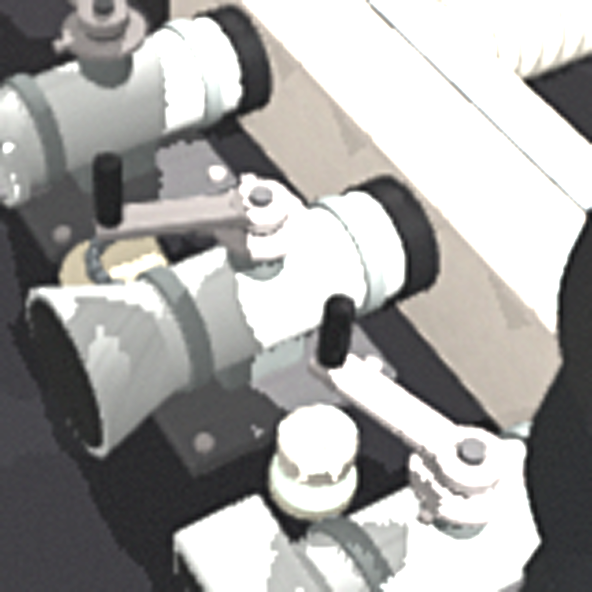

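The funnel peg stays at (108,160), the slot peg is across at (337,305), and the pivots at (263,193) and (470,450) are unmoved. The arm is clear, so I'm handing in.

```bash
python3 -c "
from rig import *
print(close_job())"
```

```text
the job is handed in; nothing more can be done
None
```

The funnel damper was turned fully open first, then the slot damper fully shut, each pressed home to its stop (about 7 N and 8 N); the pictures show no shift, and the job is handed in at about 20 s of the 69 s allowed.

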